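# Load the photometer slide and index it one hole towards the detector

## Robot

A 6-joint arm with a two-finger parallel gripper is mounted at the origin on a cart in front of the work surface, level with it; the furniture and walls round the work are solid. World frame = base frame: x ahead of the robot, y to its left, z up, the work surface at z = 0. Lengths are in m, angles in rad, forces in N, time in s.
With the tool pointing down it reaches from about 0.35 to 0.975 m from the base axis. Payload 4.9 kg.
Tool frame: the origin (TCP) lies at the very end of the fingers, on their centre line; the grasp point (between the pads) lies 19 mm behind it; z points along the fingers, x is the direction in which the jaws open and shut, and the axes are right-handed (so a half turn about z gives the same grasp; the last joint's range is limited). The gripper opens to 85 mm and grips with 20 to 120 N. Pads are 22 mm wide; open, the fingers measure 114 mm over their backs; the gripper's body (76 mm by 85 mm) begins 54 mm behind the grasp point. The pads swing forward as they close: fully open they stand 13 mm farther back than shut.
Start: joints at [-1.377, 0.053, 1.613, -0, 1.476, -0.119], TCP at [0.192, -0.595, 0.231] pointing down, gripper open.
Joint ranges: [-3.01, 3.01], [-1.01, 2.22], [0.06, 2.58], [-1.02, 4.17], [0.09, 2.62], [-3.14, 3.14]. Speed limits (rad/s): [2.57, 2.57, 3.14, 3.14, 3.14, 3.14].

## Interface

Orientations are given as a rotation vector (axis times angle).
In Python, from station import readout, viewer, ctrl, nets gives the robot as it stands. The module is installed in compiled form; this text tells all that it offers.
- The arm moves only by the tool step_arm, never from a script. Its argument "moves" is a list that holds one entry, the list of rows, each a list of 4 numbers: the shift along the world's x, y, z in cm, then the turn about the world's z in rad. In form: [[[dx, dy, dz, yaw], ...]]. A call has 1 to 10 rows; each row shifts and turns the commanded pose from where the row before left it; what a row does not reach is not made up. A row lasts 1/12 s, in which the tool goes at most 41.7 mm and 7.16 degrees, less where a joint would pass 70% of its speed; a pose out of reach is approached as far as the arm can. A call is refused whole if a number of a shift passes 4.17 or a number of a turn 0.125, either way. A call with a gripper value outside its range is refused whole. "grip" is the closure, from 0 (fully open) to 1 (shut), set as the call begins (left out, the last holds). The fingers move at their own pace and stop on an object; "squeeze" is the grip in N (left out, the last holds). Time passes only in rows, so rows that do not move let the fingers close. It gives the time, the measured TCP pose, the force and the opening at its end, in the units of the state.
- readout.get_obs(): the state, without advancing time (a new reading comes with each control period).
- viewer.get_image(name): name is "side" or "top" or "wrist"; returns the picture (420x560x3 uint8, blue, green, red); there is no depth.
- viewer.calibration(name): a dict with "camera_matrix" (3x3 intrinsics, pixels), "R" (3x3) and "t" (3): a world point X has camera coordinates R X + t. Camera axes: x right, y down, z forward; pixel columns grow to the right and rows downward; lengths in m; the calibration is good to about 2 mm. A picture is of the moment at which its call begins: read the wrist's pose just before it. calibration takes no time and is no camera call; for the wrist camera it gives the pose at the moment of the call.
- ctrl.finish_job(): hands the job in, once; it reports no verdict.
Trained networks look in the newest picture that a camera, given by its name, has taken for a name from the list of things; names that differ only in an ending like _2 or _b are one class to them, and where a whole thing is asked for, a point or a joint stands for the part that bears it (a point fixed in the world has none). Each returns a list of dicts, best first, with "confidence" (0 to 1); they miss things now and then, are a little off and sometimes report something else, mostly with a low value. They report only what shows in the picture. A call takes as long as a camera call. They do not tell look-alikes from the thing itself.
- nets.masks_of(camera, thing): "region" (420x560 bool, what is visible of it) and "box" ([left, top, right, bottom] in pixels, round what is visible of it).
- nets.pinpoint(camera, thing): "at" ([column, row] in pixels: a listed point, or the origin of a listed thing).
The state is a dict: "t": time; "q": joint angles; "dq": joint speeds; "effort": joint torques, N m; "tool_pos": TCP position; "tool_rot": TCP orientation; "contact_force": force on the tool from outside, world axes, zero at the start; "wrist_torque": the same for the moment, N m; "opening": finger opening in m.
Only numpy, scipy, OpenCV 4.12 (cv2) and the standard library are available. Lean on these libraries where they do the work, as an engineer would, in place of code of your own. Each camera call takes 0.05 s, during which the arm holds its last target. There are 200 camera calls.

## Task

Stand the red-capped vial upright in the empty cup of the sample slide, let go of it and leave the other two vials standing where they are. Then pull up the slide's spring plunger by its black knob, move the slide along its rail to the very next hole on the side of the black detector (away from the white lamp), and let the pin drop fully home in that hole. Finish still gripping the knob, with the pin down in the hole: do not let go.

Things in the scene. Friction and masses are not known exactly. Their poses are not given: they have to be found in the camera images.
- rail: photometer bench, fixed to the table: grey base plate 135 x 260 x 6 mm carrying an aluminium square tube rail 30 mm wide, its top 28 mm above the table. Origin on the table under the middle of the rail; y runs along the rail, x across it away from the robot, z up. Five 11 mm holes in the top of the rail, on its centre line at y = -60, -30, 0, 30 and 60 mm (30 mm apart). Plate spans x -100 to +35 mm, y -130 to +130 mm
- carriage (a joint): position (m) of the blue sample slide along the rail, growing along the rail's y: 0 = pin over the middle hole (where it starts, locked), +0.030 / -0.030 = over the next hole either way; it can travel 64 mm each way when unlocked, with about 1 N of friction. The pin has 1.5 mm of play in a hole each way. The slide is a saddle 50 x 36 mm over the rail, top 37 mm above the table, with a steel barrel 20 mm across round the plunger up to 57 mm
- plunger (a joint): lift (m) of the spring-loaded plunger on the slide: 0 = pin fully home in a hole, 0.012 = pulled right up; the pin (8 mm, round tip) clears the rail from 0.008 up and rests at 0.008 on the rail between holes. The spring pulls it down with about 3.5 N at 0 and 6.5 N at 0.012
- knob (a point): centre of the plunger's black grip knob (red dot on top), on the plunger's axis: an upright round knob 21 mm across, its lip at the top 24 mm, 30 mm tall, from 15 mm below to 15 mm above this point (pin home: 62 to 92 mm above the table); it rides with the slide and the plunger; y along the rail
- pocket (a point): centre of the inner floor of the round blue cup on the slide, 12 mm above the table, 72 mm from the plunger's axis on the robot's side (the rail's -x); bore 27 mm, 17 mm deep (rim 29 mm above the table), mouth flared to 35 mm, 42 mm over the rim; z up, y along the rail. A vial standing in it has its centre 25.5 mm above this point; grip the vial in its upper half so that the fingers stay above the rim
- red_vial_centre (a point): glass vial with a red screw cap, 22 mm across and 51 mm tall, standing loose on the table; the point is its centre, 25.5 mm above its underside; z points up its axis. The one to load
- grey_vial_centre (a point): glass vial with a grey screw cap, 22 mm across and 51 mm tall, standing loose on the table; the point is its centre, 25.5 mm above its underside; z points up its axis. Leave it alone
- black_vial_centre (a point): glass vial with a black screw cap, 22 mm across and 51 mm tall, standing loose on the table; the point is its centre, 25.5 mm above its underside; z points up its axis. Leave it alone
- detector: black box 44 x 36 x 50 mm with green-glass round windows and a green bar on top, fixed on the base plate in line with the cup, 108 mm along the rail from the middle hole, at one end or the other (at +y or -y of the rail, it varies); origin under its centre, 6 mm above the table, axes as the rail's
- lamp: white box of the same size with amber round windows and metal cooling fins on top (top 61 mm above the table), fixed at the opposite end to the detector; origin and axes likewise
Mind the look-alikes: they are no part of the job. Leave any blue or orange look-alike of the part that bears red_vial_centre alone.

How it is judged:
On the way, in this order (a step that is already met when the one before it is completed fails the run):
1. the red-capped vial stands upright in the cup, let go, while the slide is still locked at the middle hole (horizontal distance between red_vial_centre and pocket below 0.006 m and z of red_vial_centre in the frame of pocket below 0.03 m and angle between red_vial_centre's own z axis and vertical below 0.2 rad and contact force between the fingers and red_vial below 0.1 N and value of joint carriage between -0.004 and 0.004 m and value of joint plunger below 0.002 m), for 0.2 s.
2. the plunger is pulled up by its knob (value of joint plunger above 0.006 m and contact force between the fingers and plunger above 2 N), for 0.05 s.
At the end, for the whole second after the job is handed in: Slide still and within 4 mm of the next hole on the detector's side (30 mm from the middle one), plunger within 2.5 mm of fully down, fingers still on the knob (over 2 N), red-capped vial in the cup: centred within 6 mm, within 4.5 mm of its floor, tilt under 0.2 rad (horizontal distance between red_vial_centre and pocket below 0.006 m and z of red_vial_centre in the frame of pocket below 0.03 m and angle between red_vial_centre's own z axis and vertical below 0.2 rad and contact force between the fingers and plunger above 2 N and value of joint plunger below 0.0025 m and velocity of joint carriage between -0.02 and 0.02 m/s and ((y of detector in the frame of rail above 0 m and value of joint carriage between 0.026 and 0.034 m) or (y of detector in the frame of rail below 0 m and value of joint carriage between -0.034 and -0.026 m))); the arm keeps its last pose, push and grip.
It fails at once if the grey- or the black-capped vial is shifted or lifted by more than 30 mm or knocked over (distance of any of grey_vial_centre, black_vial_centre from where it was at the start of the episode above 0.03 m or angle between any of grey_vial_centre, black_vial_centre's own z axis and vertical above 0.5 rad).
It also fails if it takes over 45 s, if anything falls off the work surface, if the arm or the gripper's body presses on something with over 40 N, if the wrist force passes 120 N, or if a joint passes its speed limit or range.

## Working session

There is one attempt and no reset: what is moved stays moved. The work goes in short steps, Python scripts to look and compute and a tool call to move; the robot and the scene stay as the last step left them, time stands still between calls to the robot, and variables do not carry over. Pictures are saved under pics/ and viewed, about 8 in all and at most 12, crops included, and the job is handed in when it is done.

Besides the shell and the picture viewer there is one more tool, called after "Call:" as name(argument=value, ...), one argument or row to a line, values as JSON. step_arm: Moves the arm, as the interface text tells. Its arguments: {"type":"object","properties":{"moves":{"type":"array","items":{"type":"array","items":{"type":"array","items":{"type":"number"}}}},"grip":{"type":"number"},"squeeze":{"type":"number"}},"required":["moves"]}

```bash
mkdir -p pics; cat > h.py <<'E'
import numpy as np, cv2
from station import readout, viewer, ctrl, nets
def cal(c):
    k=viewer.calibration(c); return np.array(k["camera_matrix"]),np.array(k["R"]),np.array(k["t"])
def onplane(c,px,z,k=None):
    K,R,t=k or cal(c); d=R.T@np.linalg.inv(K)@np.array([px[0],px[1],1.]); o=-R.T@t
    return o+d*(z-o[2])/d[2]
def proj(c,X,k=None):
    K,R,t=k or cal(c); p=K@(R@np.array(X,float)+t); return p[:2]/p[2]
def tri(obs):
    A=[];b=[]
    for c,px in obs:
        K,R,t=cal(c); o=-R.T@t; d=R.T@np.linalg.inv(K)@np.array([px[0],px[1],1.]); d/=np.linalg.norm(d)
        P=np.eye(3)-np.outer(d,d); A.append(P); b.append(P@o)
    return np.linalg.solve(sum(A),sum(b))
E
python3 - <<'E'
from h import *
ims=[viewer.get_image(c) for c in("side","top")]
cv2.imwrite("pics/a.png",ims[0]);cv2.imwrite("pics/b.png",ims[1])
np.set_printoptions(precision=4,suppress=True)
Z=dict(knob=.077,pocket=.012,red_vial_centre=.0255,grey_vial_centre=.0255,black_vial_centre=.0255,detector=.006,lamp=.006,rail=0)
for n,z in Z.items():
    for c in("side","top"):
        for r in nets.pinpoint(c,n): print(n,c,np.round(r["at"],1),round(r["confidence"],2),onplane(c,r["at"],z))
print(readout.get_obs())
E
```

```text
knob side [379.7 214. ] 0.76 [ 0.6379 -0.1577  0.077 ]
knob top [291.4 131.2] 0.51 [ 0.6365 -0.1494  0.077 ]
pocket side [334.8 245.7] 0.87 [ 0.5707 -0.1362  0.012 ]
pocket top [292.6 172.7] 0.57 [ 0.566  -0.1517  0.012 ]
red_vial_centre side [271.5 200.8] 0.84 [0.4927 0.0296 0.0255]
red_vial_centre side [261.  284.1] 0.8 [ 0.4243 -0.241   0.0255]
red_vial_centre side [242.3 229.3] 0.74 [ 0.4211 -0.0707  0.0255]
red_vial_centre side [213.8 255. ] 0.71 [ 0.3639 -0.1453  0.0255]
red_vial_centre side [179.  256.8] 0.66 [ 0.3087 -0.1393  0.0255]
red_vial_centre top [328.4 237.8] 0.65 [ 0.4206 -0.2246  0.0255]
red_vial_centre top [204.5 205.5] 0.61 [0.4919 0.0366 0.0255]
red_vial_centre top [251.2 238.9] 0.6 [ 0.4196 -0.0634  0.0255]
red_vial_centre top [285.6 265.1] 0.58 [ 0.3647 -0.1349  0.0255]
red_vial_centre top [288.8 292.3] 0.4 [ 0.3095 -0.1409  0.0255]
red_vial_centre top [292.2 143.8] 0.25 [ 0.6275 -0.1514  0.0255]
grey_vial_centre side [242.9 207.3] 0.68 [0.4344 0.0134 0.0255]
grey_vial_centre top [338.3 184.2] 0.67 [ 0.5356 -0.2488  0.0255]
grey_vial_centre top [219.6 231.6] 0.
[... 305 characters left out ...]
5 [ 0.5518 -0.259   0.006 ]
lamp top [339.8 179.6] 0.79 [ 0.5509 -0.2547  0.006 ]
lamp top [217.8 232.5] 0.7 [0.4365 0.0101 0.006 ]
rail side [376.  256.4] 0.88 [ 0.6352 -0.1653  0.    ]
rail top [293.8 146.9] 0.58 [ 0.6292 -0.1552  0.    ]
{'t': 0.9, 'q': array([-1.377 ,  0.0527,  1.6129, -0.    ,  1.476 , -0.119 ]), 'dq': array([-0.0001,  0.0015, -0.0016,  0.002 ,  0.0009,  0.0005]), 'effort': array([ -0.0003, -39.3678, -37.0465,  -0.    ,   0.0005,  -0.    ]), 'tool_pos': array([ 0.1923, -0.5947,  0.2313]), 'tool_rot': array([ 2.5403, -1.8483, -0.    ]), 'contact_force': array([ 0.1066,  0.0107, -0.3628]), 'wrist_torque': array([-0.0544, -0.0047, -0.0003]), 'opening': 0.08573274313603742}
```

```bash
python3 - <<'E'
from h import *
a=cv2.imread("pics/a.png");b=cv2.imread("pics/b.png")
A=cv2.resize(a[170:330,140:440],(800,427),interpolation=cv2.INTER_CUBIC)
B=cv2.resize(b[90:330,180:400],(550,600),interpolation=cv2.INTER_CUBIC)
cv2.imwrite("pics/a2.png",A);cv2.imwrite("pics/b2.png",B)
E
```

```text
(no output)
```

View pics/a2.png

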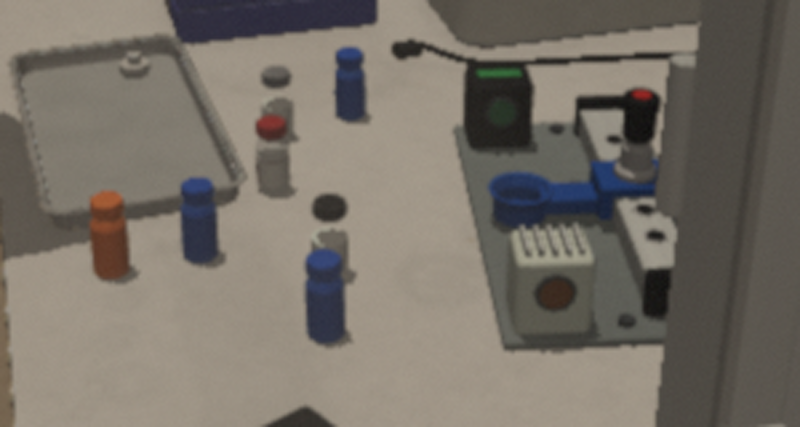

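View pics/b2.png

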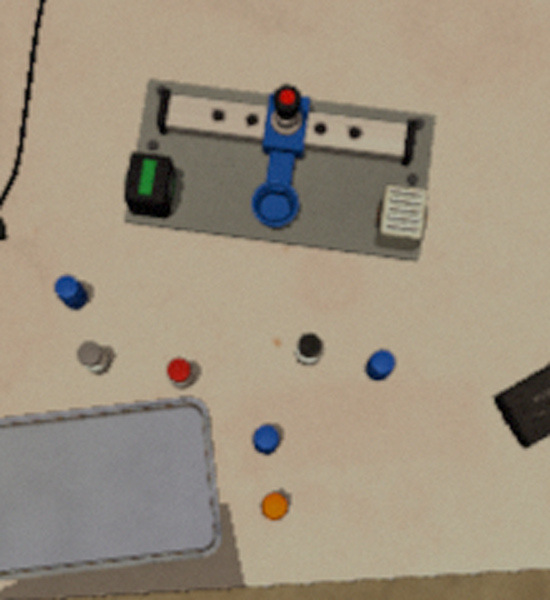

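Candidates: red-capped vial at side (242,229) and top (251,239). Look-alikes: blue at top (328,238), (204,205) and (286,265), orange at top (289,292), and the grey and black caps at top (218,232) and (304,229). The crops confirm the red cap at side (242,229), i.e. world ≈ (0.42, -0.067). The detector is on the +y side. I'm moving over the red vial now.

Call:
step_arm(
  moves=[
    [[1.6, 3.7, 0, -0.02], [1.6, 3.7, 0, -0.02], [1.6, 3.7, 0, -0.02], [1.6, 3.7, 0, -0.02], [1.6, 3.7, 0, -0.02], [1.6, 3.7, 0, -0.02], [1.6, 3.7, 0, -0.02], [1.6, 3.7, 0, -0.02], [1.6, 3.7, 0, -0.01], [1.6, 3.7, 0, 0]],
  ],
  grip=0.4,
)

```text
t: 1.73
tool_pos: [0.3526, -0.2229, 0.2316]
tool_rot: [-2.373, 2.058, -0.002]
contact_force: [1.3, -0.8, -0.8]
opening: 0.0514
```

Call:
step_arm(
  moves=[
    [[1.6, 3.7, 0, 0], [1.5, 3.7, 0, 0], [1.5, 3.7, -1, 0], [1.0, 2.0, -1, 0], [0.5, 1.0, 0, 0], [0, 0, 0, 0], [0, 0, 0, 0]],
  ],
)

```text
t: 2.32
tool_pos: [0.4134, -0.0835, 0.2114]
tool_rot: [2.376, -2.055, 0.0]
contact_force: [0.5, 0.2, 1.0]
opening: 0.0511
```

```bash
cat > w.py <<'E'
from h import *
import sys
np.set_printoptions(precision=4,suppress=True)
def look(name,things):
    o=readout.get_obs(); k=cal("wrist"); im=viewer.get_image("wrist"); cv2.imwrite(f"pics/{name}.png",im)
    print(o["t"],o["tool_pos"],o["tool_rot"],o["opening"],o["contact_force"])
    for n,z in things.items():
        for r in nets.pinpoint("wrist",n): print(n,np.round(r["at"],1),round(r["confidence"],2),onplane("wrist",r["at"],z,k))
    return im,k
E
python3 - <<'E'
from w import *
look("w1",dict(red_vial_centre=.0255,grey_vial_centre=.0255,pocket=.012,knob=.077,detector=.006))
E
```

```text
2.3167 [ 0.4134 -0.0835  0.2114] [ 2.3756 -2.0552  0.0005] 0.05105691284615756 [0.5497 0.228  0.9664]
red_vial_centre [407.9 191.7] 0.88 [ 0.4244 -0.2309  0.0255]
red_vial_centre [309. 272.] 0.8 [ 0.3105 -0.1407  0.0255]
red_vial_centre [178.  93.] 0.77 [0.4903 0.0251 0.0255]
red_vial_centre [259.8 175.6] 0.72 [ 0.4188 -0.0669  0.0255]
red_vial_centre [314.9 229.7] 0.66 [ 0.3653 -0.1377  0.0255]
grey_vial_centre [196.2 152. ] 0.88 [0.4342 0.0031 0.0255]
pocket [362.2  38.4] 0.62 [ 0.5678 -0.1492  0.012 ]
pocket [255.1   7.3] 0.26 [ 0.5791 -0.0406  0.012 ]
detector [256.8   6.2] 0.57 [ 0.5818 -0.0416  0.006 ]
```

View pics/w1.png

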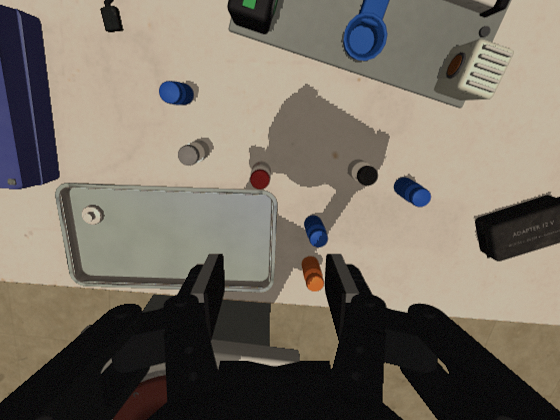

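```bash
cat > cap.py <<'E'
from w import *
def cap(im,k,z=.051,c="wrist"):
    h=cv2.cvtColor(im,cv2.COLOR_BGR2HSV); m=(((h[...,0]<6)|(h[...,0]>174))&(h[...,1]>140)&(h[...,2]>60)).astype(np.uint8)
    n,l,s,ce=cv2.connectedComponentsWithStats(m)
    for i in range(1,n):
        if s[i,4]>8: print(c,s[i],ce[i],onplane(c,ce[i],z,k))
E
python3 - <<'E'
from cap import *
cap(cv2.imread("pics/w1.png"),cal("wrist"),.046)
cap(cv2.imread("pics/b.png"),cal("top"),.048,"top")
cap(cv2.imread("pics/a.png"),cal("side"),.046,"side")
E
```

```text
wrist [250 170  19  19 276] [259.4022 179.1957] [ 0.4194 -0.0684  0.046 ]
top [368  26  19  20 232] [376.6466  34.9957] [ 0.8725 -0.3425  0.048 ]
top [291 126   7   6  36] [294.3056 128.3611] [ 0.6541 -0.156   0.048 ]
top [247 234   9   9  67] [251.1194 237.806 ] [ 0.419  -0.0651  0.048 ]
top [112 239   9   6  47] [115.8936 241.1277] [0.4144 0.2121 0.048 ]
top [123 351  23  14  86] [132.2558 356.6163] [0.1884 0.1646 0.048 ]
top [ 48 409  18  11  74] [ 56.3784 414.6081] [0.0835 0.3034 0.048 ]
top [ 30 414  19   6  55] [ 40.3455 417.3273] [0.0788 0.3337 0.048 ]
top [ 62 416   5   4  12] [ 63.8333 417.8333] [0.0778 0.2886 0.048 ]
side [ 0 69 38  6 85] [17.7176 71.3059] [-0.1959  1.1883  0.046 ]
side [377 204   8   4  26] [380.4231 205.2692] [ 0.6756 -0.0701  0.046 ]
side [237 214   9   5  33] [241.0909 215.7576] [ 0.4214 -0.0585  0.046 ]
```

Call:
step_arm(
  moves=[
    [[0.5, 1.6, -2, 0], [0, 0, -3, 0], [0, 0, -3, 0], [0, 0, -3, 0], [0, 0, -1.5, 0], [0, 0, 0, 0]],
  ],
)

```text
t: 3.12
tool_pos: [0.415, -0.0671, 0.082]
tool_rot: [2.371, -2.057, -0.012]
contact_force: [-0.1, -0.7, -0.4]
opening: 0.0514
```

```bash
python3 - <<'E'
from cap import *
im,k=look("w2",dict(red_vial_centre=.0255)); cap(im,k,.051)
E
```

```text
3.1167 [ 0.415  -0.0671  0.082 ] [ 2.3707 -2.0566 -0.0123] 0.051373270400501325 [-0.0928 -0.723  -0.409 ]
red_vial_centre [142.7  90. ] 0.94 [0.4902 0.0243 0.0255]
red_vial_centre [273.4 218.1] 0.85 [ 0.4198 -0.0655  0.0255]
red_vial_centre [509.2 245.3] 0.82 [ 0.4234 -0.2331  0.0255]
wrist [260 217  33  29 732] [276.2773 231.0191] [ 0.4211 -0.0673  0.051 ]
```

View pics/w2.png

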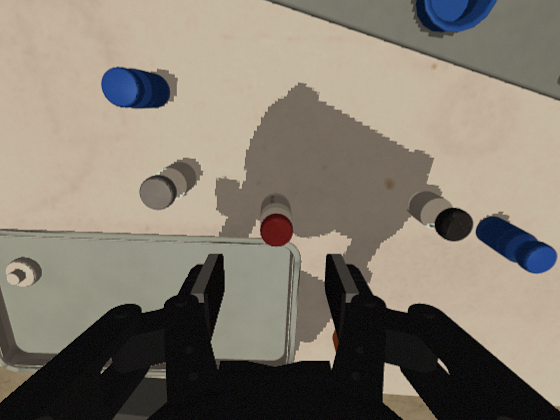

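Call:
step_arm(
  moves=[
    [[0.5, 0, -1.0, 0], [0, 0, -1.5, 0], [0, 0, -1.5, 0], [0, 0, -1.3, 0], [0, 0, 0, 0]],
  ],
)

```text
t: 3.63
tool_pos: [0.4231, -0.0678, 0.0331]
tool_rot: [2.373, -2.058, -0.001]
contact_force: [-1.3, 1.0, -0.8]
opening: 0.0515
```

Call:
step_arm(
  moves=[
    [[0, 0, 0, 0], [0, 0, 0, 0], [0, 0, 0, 0], [0, 0, 0, 0], [0, 0, 0, 0]],
  ],
  grip=1,
  squeeze=25,
)

```text
t: 4.05
tool_pos: [0.425, -0.0681, 0.0353]
tool_rot: [-2.373, 2.056, -0.005]
contact_force: [0.4, 0.7, 5.9]
opening: 0.0192
```

```bash
python3 - <<'E'
from cap import *
im,k=look("w3",{}); s=viewer.get_image("side")
v=np.hstack([im[150:400,180:430],cv2.resize(s[180:280,200:300],(250,250))]); cv2.imwrite("pics/w3c.png",cv2.resize(v,None,fx=1.6,fy=1.6))
print(readout.get_obs())
E
```

```text
4.05 [ 0.425  -0.0681  0.0353] [-2.3732  2.0563 -0.0052] 0.019197975601963433 [0.4349 0.7067 5.9241]
{'t': 4.15, 'q': array([-0.3324, -0.2194,  2.2165,  0.0002,  1.1409,  1.0956]), 'dq': array([ 0.0018, -0.0002, -0.0007, -0.0019,  0.0012, -0.001 ]), 'effort': array([ -0.2423, -19.8752, -29.1187,  -0.1023,  -0.217 ,  -0.0029]), 'tool_pos': array([ 0.425 , -0.0682,  0.0354]), 'tool_rot': array([-2.3731,  2.0564, -0.0052]), 'contact_force': array([-0.4013,  0.4069,  6.2718]), 'wrist_torque': array([ 0.1206,  0.1797, -0.0433]), 'opening': 0.019197068376945518}
```

View pics/w3c.png

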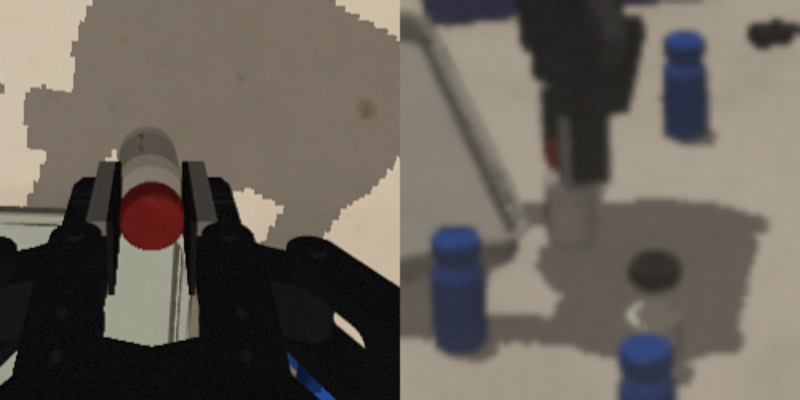

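Call:
step_arm(
  moves=[
    [[0, 0, 0, 0], [0, 0, 0, 0], [0, 0, 0, 0], [-0.35, 0, -0.6, 0], [0, 0, 0, 0], [0, 0, 0, 0]],
  ],
  grip=0.45,
)

```text
t: 4.65
tool_pos: [0.4188, -0.0674, 0.0263]
tool_rot: [2.374, -2.057, -0.003]
contact_force: [0.1, -0.1, 0.7]
opening: 0.0467
```

Call:
step_arm(
  moves=[
    [[0, 0, 0, 0], [0, 0, 0, 0], [0, 0, 0, 0], [0, 0, 0, 0], [0, 0, 0, 0]],
  ],
  grip=1,
  squeeze=25,
)

```text
t: 5.07
tool_pos: [0.42, -0.0677, 0.0274]
tool_rot: [-2.374, 2.057, -0.0]
contact_force: [0.9, -0.5, 1.3]
opening: 0.0198
```

```bash
python3 - <<'E'
from cap import *
im,k=look("w4",{}); cap(im,k,.051)
E
```

```text
5.0667 [ 0.42   -0.0677  0.0274] [-2.3742  2.0572 -0.0005] 0.019840512520233586 [ 0.8559 -0.522   1.2551]
wrist [ 253  262   44   45 1505] [274.6485 284.9973] [ 0.4227 -0.0674  0.051 ]
```

Call:
step_arm(
  moves=[
    [[0, 0, 2, 0], [0, 0, 3, 0], [0, 0, 3.5, 0], [2, -1.5, 3, 0], [2.5, -2, 0, 0], [2.5, -2, 0, 0], [1, -0.8, 0, 0], [0, 0, 0, 0], [0, 0, 0, 0]],
  ],
)

```text
t: 5.87
tool_pos: [0.4996, -0.1307, 0.1418]
tool_rot: [2.373, -2.058, -0.002]
contact_force: [-0.3, -0.4, -0.6]
opening: 0.0198
```

```bash
python3 - <<'E'
from cap import *
im,k=look("w5",dict(pocket=.012,knob=.077,detector=.006,lamp=.006)); cap(im,k,.1)
E
```

```text
5.8667 [ 0.4996 -0.1307  0.1418] [ 2.3735 -2.0577 -0.0024] 0.019785691488879927 [-0.253  -0.3846 -0.6377]
pocket [305.1 126.8] 0.7 [ 0.5647 -0.1479  0.012 ]
knob [355.6   8. ] 0.76 [ 0.6381 -0.1588  0.077 ]
detector [185.   88.9] 0.7 [ 0.5806 -0.0426  0.006 ]
lamp [418.9 162.4] 0.56 [ 0.5483 -0.2561  0.006 ]
wrist [349   0  24  15 277] [360.1408   5.8123] [ 0.6325 -0.1566  0.1   ]
wrist [ 253  262   44   45 1590] [274.4208 284.3157] [ 0.4624 -0.136   0.1   ]
```

View pics/w5.png

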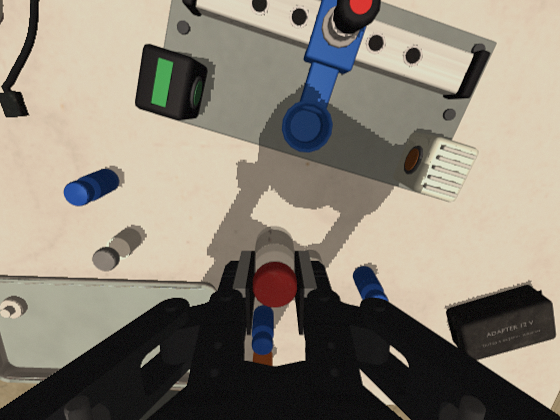

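```bash
python3 - <<'E'
from cap import *
k=cal("wrist")
im=cv2.imread("pics/w5.png")
for px in [(308,126),(307,127)]: print(onplane("wrist",px,.029,k))
print("dot",onplane("wrist",(361,4),.092,k))
# fit rim: project 42mm circle and score the blue-edge
g=cv2.GaussianBlur(im,(3,3),0).astype(float)
h=cv2.cvtColor(im,cv2.COLOR_BGR2HSV); b=((h[...,0]>100)&(h[...,0]<125)&(h[...,1]>120)).astype(float)
from scipy.ndimage import map_coordinates as mc
th=np.linspace(0,2*np.pi,90,endpoint=False); best=[]
def ring(x,y,r): 
    P=np.array([proj("wrist",(x+r*np.cos(t),y+r*np.sin(t),.029),k) for t in th]); return mc(b,[P[:,1],P[:,0]],order=1)
sel=(np.cos(th-(-.14))<.6)
for x in np.arange(.556,.578,.001):
    for y in np.arange(-.158,-.136,.001):
        best.append(((ring(x,y,.0195)[sel]-ring(x,y,.0225)[sel]).mean(),x,y))
best.sort(); print(np.array(best[-8:]))
E
```

```text
[ 0.5659 -0.1476  0.029 ]
[ 0.5651 -0.1469  0.029 ]
dot [ 0.6355 -0.1576  0.092 ]
[[ 0.7218  0.566  -0.148 ]
 [ 0.7412  0.565  -0.146 ]
 [ 0.7473  0.567  -0.148 ]
 [ 0.817   0.565  -0.147 ]
 [ 0.8262  0.567  -0.146 ]
 [ 0.8468  0.566  -0.146 ]
 [ 0.8639  0.567  -0.147 ]
 [ 0.9244  0.566  -0.147 ]]
```

Call:
step_arm(
  moves=[
    [[2.2, -0.6, 0, 0], [2.2, -0.5, 0, 0], [2.1, -0.5, 0, 0], [0, 0, -2.5, 0], [0, 0, -2.5, 0], [0, 0, -1, 0], [0, 0, 0, 0], [0, 0, 0, 0]],
  ],
)

```text
t: 6.78
tool_pos: [0.5642, -0.1462, 0.082]
tool_rot: [2.374, -2.057, -0.002]
contact_force: [0.9, 0.1, 0.4]
opening: 0.0202
```

```bash
python3 - <<'E'
from cap import *
im,k=look("w6",dict(pocket=.012,knob=.077)); cap(im,k,.092);cap(im,k,readout.get_obs()["tool_pos"][2]+.0236)
s=viewer.get_image("side"); 
v=np.hstack([cv2.resize(im[60:340,150:430],(400,400)),cv2.resize(s[150:290,300:440],(400,400),interpolation=cv2.INTER_CUBIC)]); cv2.imwrite("pics/w6c.png",v)
E
```

```text
6.7833 [ 0.5642 -0.1462  0.082 ] [ 2.3742 -2.0568 -0.002 ] 0.02024820715411935 [0.9386 0.1323 0.4029]
pocket [274.2 214.6] 0.57 [ 0.5673 -0.1456  0.012 ]
knob [320.2 123.9] 0.58 [ 0.6368 -0.1571  0.077 ]
wrist [313 109  30  31 727] [327.74   124.2696] [ 0.6375 -0.158   0.092 ]
wrist [ 253  262   44   45 1594] [274.4555 284.2227] [ 0.559 -0.147  0.092]
wrist [313 109  30  31 727] [327.74   124.2696] [ 0.6379 -0.1553  0.108 ]
wrist [ 253  262   44   45 1594] [274.4555 284.2227] [ 0.5688 -0.1456  0.108 ]
```

View pics/w6c.png

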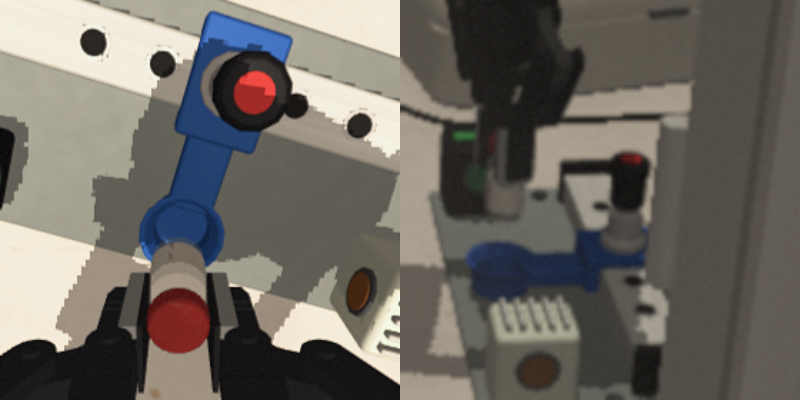

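Call:
step_arm(
  moves=[
    [[0, -0.12, -1, 0], [0, 0, -1, 0], [0, 0, -1, 0], [0, 0, -0.5, 0], [0, 0, 0, 0], [0, 0, 0, 0]],
  ],
)

```text
t: 7.48
tool_pos: [0.5642, -0.1476, 0.0463]
tool_rot: [2.374, -2.057, -0.003]
contact_force: [0.4, 0.1, -0.9]
opening: 0.0198
```

Call:
step_arm(
  moves=[
    [[0, 0, -0.4, 0], [0, 0, -0.25, 0], [0, 0, 0, 0], [0, 0, 0, 0]],
  ],
)

```text
t: 7.82
tool_pos: [0.5648, -0.1478, 0.0408]
tool_rot: [2.374, -2.057, -0.0]
contact_force: [-0.3, 0.2, -0.3]
opening: 0.0199
```

Call:
step_arm(
  moves=[
    [[0, 0, 0, 0], [0, 0, 0, 0], [0, 0, 0, 0], [0, 0, 1, 0], [0, 0, 2, 0], [0, 0, 3, 0], [0, 0, 3, 0], [0, 0, 0, 0], [0, 0, 0, 0]],
  ],
  grip=0.45,
)

```text
t: 8.57
tool_pos: [0.5668, -0.1486, 0.1347]
tool_rot: [-2.373, 2.056, -0.01]
contact_force: [-0.2, 0.2, -0.8]
opening: 0.0468
```

```bash
python3 - <<'E'
from cap import *
im,k=look("w7",dict(red_vial_centre=.0375,pocket=.012,knob=.077)); cap(im,k,.092);cap(im,k,.063)
s=viewer.get_image("side"); 
v=np.hstack([cv2.resize(im[60:340,150:430],(400,400)),cv2.resize(s[150:290,300:440],(400,400),interpolation=cv2.INTER_CUBIC)]); cv2.imwrite("pics/w7c.png",v)
E
```

```text
8.5667 [ 0.5668 -0.1486  0.1347] [-2.3726  2.0559 -0.0096] 0.04683985817251657 [-0.212  0.189 -0.808]
red_vial_centre [271.7 212.9] 0.96 [ 0.5624 -0.1474  0.0375]
red_vial_centre [ 70.6 256.3] 0.78 [0.499  0.018  0.0375]
red_vial_centre [335.7 350.3] 0.63 [ 0.4336 -0.2276  0.0375]
pocket [272.9 201.1] 0.8 [ 0.5651 -0.148   0.012 ]
knob [305.  123.8] 0.67 [ 0.6371 -0.1582  0.077 ]
wrist [297 114  21  23 372] [306.9489 124.8226] [ 0.6371 -0.1578  0.092 ]
wrist [260 206  26  26 540] [272.6148 218.5611] [ 0.5768 -0.1462  0.092 ]
wrist [297 114  21  23 372] [306.9489 124.8226] [ 0.6363 -0.161   0.063 ]
wrist [260 206  26  26 540] [272.6148 218.5611] [ 0.5666 -0.1476  0.063 ]
```

View pics/w7c.png

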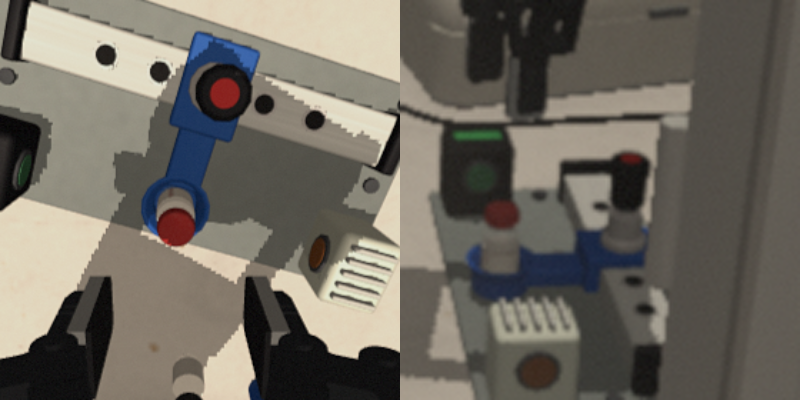

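Call:
step_arm(
  moves=[
    [[2.4, -0.4, 0, 0], [2.4, -0.3, 0, 0], [2.4, -0.3, 0, 0], [0, 0, -1.5, 0], [0, 0, 0, 0], [0, 0, 0, 0], [0, 0, 0, 0]],
  ],
)

```text
t: 9.4
tool_pos: [0.6353, -0.1575, 0.1144]
tool_rot: [2.373, -2.057, -0.004]
contact_force: [-0.1, -0.2, 0.8]
opening: 0.0468
```

```bash
python3 - <<'E'
from cap import *
im,k=look("w8",dict(red_vial_centre=.0375,knob=.077)); cap(im,k,.092);cap(im,k,.063)
E
```

```text
9.4 [ 0.6353 -0.1575  0.1144] [ 2.3733 -2.0567 -0.0044] 0.04684643725776807 [-0.0935 -0.2224  0.8205]
red_vial_centre [ 53.4 331.7] 0.68 [0.5028 0.016  0.0375]
red_vial_centre [250.8 290.3] 0.64 [ 0.568  -0.1475  0.0375]
red_vial_centre [275.1 237.2] 0.18 [ 0.6177 -0.1605  0.0375]
knob [276.1 234.1] 0.66 [ 0.6368 -0.1583  0.077 ]
wrist [266 234  21  20 325] [275.8031 243.7292] [ 0.637 -0.158  0.092]
wrist [236 296  27  27 568] [248.9014 309.287 ] [ 0.5899 -0.1477  0.092 ]
wrist [266 234  21  20 325] [275.8031 243.7292] [ 0.6239 -0.16    0.063 ]
wrist [236 296  27  27 568] [248.9014 309.287 ] [ 0.5685 -0.1479  0.063 ]
```

Call:
step_arm(
  moves=[
    [[0.1, 0, -1.5, 0], [0, 0, -1.5, 0], [0, 0, -1.5, 0], [0, 0, -1.3, 0], [0, 0, 0, 0], [0, 0, 0, 0]],
  ],
)

```text
t: 10.05
tool_pos: [0.6364, -0.1573, 0.0553]
tool_rot: [2.373, -2.056, -0.006]
contact_force: [0.8, 0.3, 0.7]
opening: 0.047
```

Call:
step_arm(
  moves=[
    [[0, 0, 0, 0], [0, 0, 0, 0], [0, 0, 0, 0], [0, 0, 0, 0], [0, 0, 0, 0]],
  ],
  grip=1,
  squeeze=40,
)

```text
t: 10.47
tool_pos: [0.6385, -0.1581, 0.0589]
tool_rot: [-2.374, 2.057, -0.003]
contact_force: [-0.6, -0.4, 2.6]
opening: 0.0217
```

Call:
step_arm(
  moves=[
    [[0, 0, 0.3, 0], [0, 0, 0.3, 0], [0, 0, 0.3, 0], [0, 0, 0.15, 0], [0, 0, 0, 0], [0, 0, 0, 0]],
  ],
)

```text
t: 10.97
tool_pos: [0.6382, -0.1579, 0.0681]
tool_rot: [-2.374, 2.057, -0.002]
contact_force: [6.8, -1.3, -6.5]
opening: 0.0214
```

Call:
step_arm(
  moves=[
    [[0.06, 0.4, 0.1, 0], [0.09, 0.6, 0, 0], [0.09, 0.6, 0, 0], [0.09, 0.6, 0, 0], [0.07, 0.5, 0, 0], [0.04, 0.27, 0, 0], [0, 0, 0, 0], [0, 0, 0, 0], [0, 0, 0, 0]],
  ],
)

```text
t: 11.72
tool_pos: [0.6426, -0.1277, 0.0689]
tool_rot: [-2.373, 2.056, -0.001]
contact_force: [5.9, -0.0, -6.8]
opening: 0.0223
```

```bash
python3 - <<'E'
from cap import *
im,k=look("w9",dict(red_vial_centre=.0375,detector=.006)); cap(im,k,.063)
s=viewer.get_image("side"); 
v=np.hstack([cv2.resize(im[60:340,150:430],(400,400)),cv2.resize(s[150:290,300:440],(400,400),interpolation=cv2.INTER_CUBIC)]); cv2.imwrite("pics/w9c.png",v)
E
```

```text
11.7167 [ 0.6426 -0.1277  0.0689] [-2.3735  2.0564 -0.0008] 0.022278258742092136 [ 5.885  -0.0071 -6.8061]
red_vial_centre [242.4 333. ] 0.68 [ 0.5714 -0.1159  0.0375]
red_vial_centre [ 54.5 387.6] 0.59 [0.504  0.0144 0.0375]
detector [149.  284.6] 0.96 [ 0.5789 -0.0404  0.006 ]
wrist [260 293  30  26 601] [274.4226 305.5707] [ 0.6141 -0.1318  0.063 ]
wrist [242 343  16  20 256] [248.9062 352.9219] [ 0.5793 -0.1215  0.063 ]
```

View pics/w9c.png

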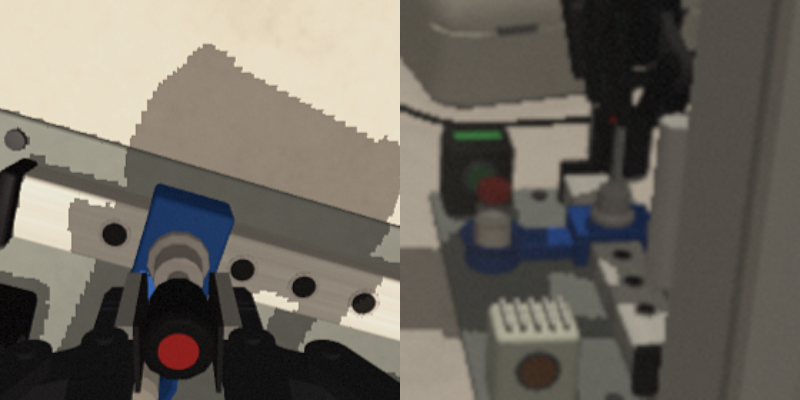

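Call:
step_arm(
  moves=[
    [[0, 0, -0.3, 0], [0, 0, -0.3, 0], [0, 0, -0.3, 0], [0, 0, -0.2, 0], [0, 0, 0, 0], [0, 0, 0, 0]],
  ],
)

```text
t: 12.42
tool_pos: [0.6427, -0.1281, 0.0589]
tool_rot: [-2.374, 2.057, -0.001]
contact_force: [3.7, 0.9, -1.0]
opening: 0.022
```

Call:
step_arm(
  moves=[
    [[0, 0, -0.15, 0], [0, 0, -0.1, 0], [0, 0, 0, 0], [0, 0, 0, 0]],
  ],
)

```text
t: 12.75
tool_pos: [0.643, -0.1285, 0.0588]
tool_rot: [-2.374, 2.057, -0.002]
contact_force: [-2.2, 2.3, 9.6]
opening: 0.0219
```

```bash
python3 - <<'E'
from cap import *
im,k=look("w10",dict(red_vial_centre=.0375,knob=.077)); cap(im,k,.092)
s=viewer.get_image("side"); 
v=np.hstack([cv2.resize(im[60:340,150:430],(400,400)),cv2.resize(s[150:290,300:440],(400,400),interpolation=cv2.INTER_CUBIC)]); cv2.imwrite("pics/w10c.png",v)
E
```

```text
12.75 [ 0.643  -0.1285  0.0588] [-2.3742  2.0571 -0.002 ] 0.021947643573635742 [-2.1807  2.3169  9.6408]
red_vial_centre [245.1 348.4] 0.56 [ 0.5684 -0.1199  0.0375]
knob [275.6 287.7] 0.82 [ 0.6411 -0.1293  0.077 ]
wrist [260 294  29  26 597] [274.1323 306.7638] [ 0.6414 -0.1286  0.092 ]
wrist [242 356  12   6  37] [246.6757 358.2973] [ 0.6132 -0.1204  0.092 ]
```

View pics/w10c.png

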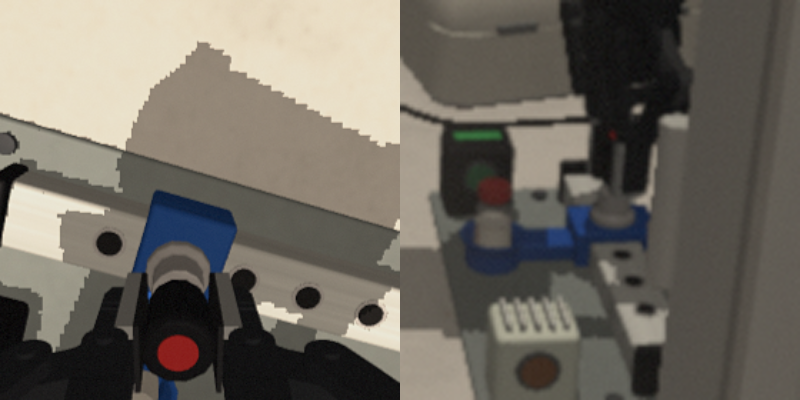

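Call:
step_arm(
  moves=[
    [[0, 0, 0.1, 0], [0, 0, 0, 0], [0, 0, 0, 0], [0, 0, 0, 0]],
  ],
)

```text
t: 13.28
tool_pos: [0.6429, -0.1285, 0.0588]
tool_rot: [-2.374, 2.057, -0.002]
contact_force: [-0.8, 1.0, 7.2]
opening: 0.0219
```

```bash
python3 -c "
from h import *
o=readout.get_obs();print(o['tool_pos'],o['contact_force'],o['opening']);print(ctrl.finish_job())"
```

```text
[ 0.64285108 -0.12850266  0.05880041] [-0.82906607  1.03756849  7.17125167] 0.021949670577841706
the job is handed in; nothing more can be done
None
```

The red-capped vial is standing in the cup, and the slide has moved one hole towards the detector with its pin down. I handed the job in at about 13.3 s, still gripping the knob; it reported no verdict.

- **Vial:** after release, the camera put its cap at (0.5666, -0.1476) against a cup centre of about (0.566, -0.147). The picture showed it upright. After the slide moved it still looked upright in the cup.
- **Slide:** the tool moved 29.9 mm along the rail between gripping the knob and the end. The pictures showed three free holes on the lamp side and one on the detector side.
- **Pin:** the tool came back to within 0.1 mm of its height at first grip (0.0588 m against 0.0589 m). It stopped hard there under an upward reaction of 7 to 10 N, and the knob showed no sign of slipping in the grip.
- **Grip:** the fingers stayed closed on the knob at 22 mm with a 40 N squeeze. I did not measure the finger force on the knob separately.

**What went wrong or disagreed:**
- My first grasp of the vial was about 5 mm off and too high on the cap, so I let go and regripped.
- The side camera's positions differed from the other cameras' by 7 to 15 mm, so I went by the close wrist views.
- I did not measure the grey and black vials again at the end, but no move went near them at low height.

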